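Hold the press lever level over its screw press

ROBOT

A 7-joint arm with a two-finger parallel gripper is mounted at the origin on a cart in front of the work surface, level with it; the furniture and walls round the work are solid. World frame = base frame: x ahead of the robot, y to its left, z up, the work surface at z = 0. Lengths are in m, angles in rad, forces in N, time in s.
With the tool pointing down it reaches from about 0.425 to 0.925 m from the base axis. Payload 6.8 kg.
Tool frame: the origin (TCP) lies at the very end of the fingers, on their centre line; the grasp point (between the pads) lies 19 mm behind it; z points along the fingers, y is the line along which they close (so a half turn about z gives the same grasp; the last joint's range is limited). The gripper opens to 85 mm and grips with 20 to 120 N. Pads are 22 mm wide; open, the fingers measure 114 mm over their backs; the gripper's body (76 mm by 85 mm) begins 54 mm behind the grasp point. The pads swing forward as they close: fully open they stand 13 mm farther back than shut.
Start: joints at [-1.418, 0.477, 0.022, 1.555, -0.011, 1.109, -0.083], TCP at [0.174, 0.652, 0.202] pointing down, gripper open.
Joint ranges: [-2.96, 2.96], [-0.34, 2.1], [-1.41, 1.46], [0.24, 2.44], [-1.37, 4.51], [0.17, 1.92], [-2.96, 2.96]. Speed limits (rad/s): [2.39, 2.39, 3.14, 3.14, 3.14, 3.14, 3.14].

INTERFACE

Orientations are given as a unit quaternion [w, x, y, z].
In Python, from station import bot gives the robot as it stands.
- The arm moves only by the tool apply_moves, never from a script. Its argument "deltas" is a list of rows, each a list of 3 entries, a list of its own where there are three numbers: the closure, from 0 (fully open) to 1 (shut), then the shift along the tool's x, y, z in units of 0.2 m (1.0 is 0.2 m), then the turn about the tool's z in units of 2 pi rad (1.0 is 2 pi rad). A call has 1 to 12 rows; each row is the pose to reach, as a shift and turn from the pose commanded when the call began, along the tool's axes at that moment, turning the shorter way round; what a row does not reach only later rows make up. A row lasts 1/10 s, in which the tool goes at most 50 mm and 8.59 degrees, less where a joint would pass 70% of its speed; a pose out of reach is approached as far as the arm can. A call with a number of a shift or a turn outside -1 to 1 is refused whole. A call with a gripper value outside its range is refused whole. The fingers move at their own pace and stop on an object; "squeeze" is the grip in N (left out, the last holds). Time passes only in rows, so rows that repeat a pose let the fingers close. It gives the time, the measured TCP pose, the force, the opening and the grip force at its end, in the units of the state.
- bot.get_obs(): the state, without advancing time (a new reading comes with each control period).
- bot.read_camera(name): name is "scene" or "top" or "wrist"; returns a dict with "color" (420x560x3 uint8, red, green, blue), "intrinsics" (3x3 intrinsics, pixels), "pose" (4x4, takes a point from camera to world coordinates); the wrist camera has in their place "hand_eye" (4x4, takes a point from camera to tool coordinates, whose origin is the TCP and whose axes are the flange's). Camera axes: x right, y down, z forward; pixel columns grow to the right and rows downward; lengths in m; the calibration is good to about 2 mm. The wrist camera is an equidistant fisheye: a pixel r from the principal point sees the ray r / f radians off the axis. A picture is of the moment at which its call begins: read the wrist's pose just before it. There is no depth.
- bot.hand_in(): hands the job in; it is judged then, once.
Trained networks look in a picture, given as the dict that the camera call returned (one of the last four; its "shot" number tells which), for a name from the list of things; names that differ only in an ending like _2 or _b are one class to them, and where a whole thing is asked for, a point or a joint stands for the part that bears it (a point fixed in the world has none). Each returns a list of dicts, best first, with "confidence" (0 to 1); they miss things now and then, are a little off and sometimes report something else, mostly with a low value. They report only what shows in the picture. A call takes as long as a camera call.
- bot.look_for(picture, target): "point" ([x, y, z] in m, in world coordinates, good to about 4 mm: the middle of the surface that is visible of it).
The state is a dict: "t": time; "q": joint angles; "joint_vel": joint speeds; "joint_torque": joint torques, N m; "eef_pos": TCP position; "tool_rot": TCP orientation; "contact_force": force on the tool from outside, world axes, zero at the start; "torque": the same for the moment, N m; "gripper_width": opening from 0.0 (shut) to 1.0 (fully open); "grasp_force": force on a finger pad.
Only numpy, scipy, OpenCV 4.12 (cv2) and the standard library are available. Lean on these libraries where they do the work, as an engineer would, in place of code of your own. Each camera call takes 0.05 s, during which the arm holds its last target. There are 200 camera calls.

TASK

Swing the brass hasp off the steel press lever, back past upright, then grip the lever at its balance point (the yellow band) and lift it out of its wooden cradle. Bring it over the small green screw press and finish while still holding it there, level and still, with the bore of its boss centred over the brass spindle and a few centimetres above the spindle's top; do not put it down or let go. Leave the two ink bottles and the red paint tube where they stand.

Things in the scene. Friction and masses are not known exactly. Their poses are not given: they have to be found in the camera images.
- cradle: Wooden cradle, fixed, left or right of the robot's centre line, turned up to 30 degrees. Board 100 (x) x 236 (y) x 10 mm; origin: centre of the underside. At y = -80 a round rest (36 mm wide, 30 high) carries the lever's boss, a 10 mm stub 7 mm high in its bore. At y = +62 a saddle (x -28 to 30, 16 mm long, 50 high) with an open-topped 18 mm slot carries the bar; the hasp crosses it.
- hasp (a joint): Brass hasp that locks the lever down: strap 12 mm wide, 3 mm thick, hinged at the saddle's +x side (cradle frame) on an axis along the cradle's y. 0 = closed over the lever's bar (starts at 0 to 0.1), 1.57 = upright, 2.7 = stop, thrown back to the +x side. Stiff hinge: stays where it is left; about 0.5 to 1 N at the knob moves it.
- hasp_hinge (a point): Point on the hasp's hinge axis, in the middle of the strap's width, 53 mm above the table.
- hasp_knob (a point): Centre of the red crossbar at the hasp's free end, 72 mm from the hinge axis: a round bar, 10 mm thick, 24 mm long along the cradle's y. Closed, it is 53 mm above the table at cradle x = -42 mm. It can be pinched on its two ends from above (fingers closing along the cradle's y; space is free there) and turns between the fingers as the hasp swings.
- lever: Loose steel press lever, 0.3 to 0.5 kg, 204 mm long: heavy round boss (40 mm wide, 24 high) with a vertical 18 mm through bore, bar 14 mm wide and 12 high (centre line at z = 12 mm), black 24 mm ball at the far end. Origin: centre of the boss's underside; y runs along the bar to the ball (its centre at y = 172 mm), z up. It starts in the cradle along the cradle's y, origin 30 mm above the table.
- lever_balance (a point): The lever's balance point: centre of the bar inside the 20 mm wide yellow band, 56.6 mm from the boss's axis towards the ball, 42 mm above the table while in the cradle (32 mm above the board). Grip across the bar here (14 mm wide). Axes as the lever's.
- lever_bore (a point): Centre of the bore at the boss's underside (the lever's origin).
- press: Small green screw press for printing blocks, fixed to the table, on the other side from the cradle. Base 120 (x) x 150 (y) x 14 mm, crossbeam 140 mm along its y with its top 93 mm above the table (column nuts to 99 mm), and a spindle in the middle. Origin at the centre of the underside.
- press_tip (a point): Centre of the top of the upright brass spindle (14 mm in diameter), 118 mm above the table, the highest point of the press.
- ink_green: Bystander: green ink bottle with black cap, 45 mm across, 70 mm high, loose, on the far (+x) side of the press. Origin at the centre of the underside.
- ink_brown: Bystander: brown ink bottle with black cap, 45 mm across, 70 mm high, loose, on the far (+x) side of the cradle near the boss. Origin at the centre of the underside.
- tube_red: Bystander: red paint tube with white cap, 28 x 92 x 21 mm, lying loose on the near (-x) side of the cradle. Origin at the centre of the underside.

How it is judged:
On the way, in this order (a step that is already met when the one before it is completed fails the run):
1. the hasp is swung off the lever, past upright (value of joint hasp above 1.6 rad), for 0.2 s.
2. the lever is lifted clear of the cradle, gripped at its balance point (y of the grasp point in the frame of lever_balance between -0.018 and 0.018 m and distance between the grasp point and lever_balance below 0.03 m and contact force between the fingers and lever above 2 N and height (world z) of lever_balance above 0.075 m and contact force between lever and cradle below 0.05 N), for 0.2 s.
At the end, for the whole second after the job is handed in: Still holding the lever within 18 mm of its balance point, within 5 degrees of level, at rest, touching neither cradle nor press; bore within 10 mm of the spindle's axis, boss 8 to 70 mm above the spindle; hasp open past 86 degrees; bottles and tube within 30 mm of their starts (value of joint hasp above 1.5 rad and y of the grasp point in the frame of lever_balance between -0.018 and 0.018 m and distance between the grasp point and lever_balance below 0.03 m and contact force between the fingers and lever above 2 N and angle between lever's own z axis and vertical below 0.09 rad and horizontal distance between lever_bore and press_tip below 0.01 m and z of lever_bore in the frame of press_tip between 0.008 and 0.07 m and contact force between lever and cradle below 0.05 N and contact force between lever and press below 0.05 N and linear speed of lever below 0.02 m/s and angular speed of lever below 0.15 rad/s and distance of each of ink_green, ink_brown, tube_red from where it was at the start of the episode below 0.03 m); the arm keeps its last pose, push and grip.
It fails at once if the green ink bottle is pushed away or knocked over (distance of ink_green from where it was at the start of the episode above 0.03 m or angle between ink_green's own z axis and vertical above 0.5 rad).
It fails at once if the brown ink bottle is pushed away or knocked over (distance of ink_brown from where it was at the start of the episode above 0.03 m or angle between ink_brown's own z axis and vertical above 0.5 rad).
It fails at once if the red paint tube is pushed away or knocked over (distance of tube_red from where it was at the start of the episode above 0.03 m).
It also fails if it takes over 51 s, if anything falls off the work surface, if the arm or the gripper's body presses on something with over 40 N, if the wrist force passes 120 N, or if a joint passes its speed limit or range.

## Working session

There is one attempt and no reset: what is moved stays moved. The work goes in short steps, Python scripts to look and compute and a tool call to move; the robot and the scene stay as the last step left them, time stands still between calls to the robot, and variables do not carry over. Pictures are saved under pics/ and viewed, at most 10 in all, crops included, and the job is handed in when it is done.

Besides the shell and the picture viewer there is one more tool, called after "Emit:" in YAML: its name, and indented under it one key for each argument. apply_moves: Moves the arm, as the interface text tells. Its arguments: {"type":"object","properties":{"deltas":{"type":"array","items":{"type":"array"}},"squeeze":{"type":"number"}},"required":["deltas"]}

```bash
mkdir -p pics; ls
python3 - <<'E'
from station import bot
import cv2, numpy as np
o=bot.get_obs(); print({k:np.round(v,3).tolist() for k,v in o.items()})
for c in ["scene","top"]:
    p=bot.read_camera(c); cv2.imwrite(f"pics/{c}0.png",p["color"][:,:,::-1])
    print(c,np.round(p["intrinsics"],1).tolist(),np.round(p["pose"],3).tolist())
    for n in ["cradle","hasp_hinge","hasp_knob","hasp","lever","lever_balance","lever_bore","press","press_tip","ink_green","ink_brown","tube_red"]:
        try:
            r=bot.look_for(p,n); print(n,[(np.round(d["point"],3).tolist(),round(d["confidence"],2)) for d in r[:2]])
        except Exception as e: print(n,e)
E
```

```text
pics
{'t': 0.0, 'q': [-1.418, 0.478, 0.022, 1.556, -0.012, 1.109, -0.083], 'joint_vel': [0.001, 0.001, 0.0, -0.001, -0.001, 0.002, -0.001], 'joint_torque': [0.0, -59.644, 1.608, -28.119, 0.012, 0.01, 0.0], 'eef_pos': [0.174, 0.652, 0.201], 'tool_rot': [-0.0, 0.13, 0.992, -0.001], 'contact_force': [0.559, -0.53, 1.076], 'torque': [-0.028, 0.041, 0.018], 'grasp_force': 0.0, 'gripper_width': 1.001}
scene [[380.2, 0.0, 278.7], [0.0, 380.2, 215.3], [0.0, 0.0, 1.0]] [[0.913, -0.239, 0.33, 0.247], [-0.407, -0.578, 0.707, -0.591], [0.022, -0.78, -0.625, 0.631], [0.0, 0.0, 0.0, 1.0]]
cradle [([0.496, 0.197, 0.012], 0.78)]
hasp_hinge [([0.614, 0.127, 0.046], 0.52)]
hasp_knob [([0.509, 0.136, 0.048], 0.59), ([0.498, 0.264, 0.055], 0.54)]
hasp [([0.498, 0.266, 0.054], 0.41)]
lever [([0.51, 0.138, 0.047], 0.75)]
lever_balance [([0.51, 0.132, 0.046], 0.84)]
lever_bore [([0.508, 0.14, 0.047], 0.68)]
press [([0.548, -0.165, 0.02], 0.95)]
press_tip [([0.546, -0.165, 0.023], 0.65)]
ink_green [([0.67, -0.127, 0.04], 0.59)]
ink_brown [([0.613, 0.126, 0.043], 0.82)]
tube_red [([0.383, 0.137, 0.012], 0.51)]
top [[527.7, 0.0, 277.7], [0.0, 527.7, 208.2], [0.0, 0.0, 1.0]] [[-0.017, -0.989, 0.147, 0.378], [-1.0, 0.02, 0.019, -0.008], [-0.022, -0.147, -0.989, 1.204], [0.0, 0.0, 0.0, 1.0]]
cradle [([0.502, 0.208, 0.008], 0.65)]
hasp_hinge [([0.502, 0.268, 0.057], 0.46)]
hasp_knob [([0.504, 0.209, 0.01], 0.62), ([0.5, 0.269, 0.056], 0.46)]
hasp [([0.502, 0.272, 0.056], 0.51)]
lever []
lever_balance [([0.514, 0.186, 0.052], 0.79)]
lever_bore [([0.514, 0.19, 0.045], 0.7), ([0.553, -0.132, 0.026], 0.43)]
press [([0.555, -0.134, 0.024], 0.75)]
press_tip [([0.556, -0.132, 0.027], 0.67), ([0.511, 0.186, 0.052], 0.56)]
ink_green [([0.67, -0.106, 0.044], 0.59)]
ink_brown [([0.608, 0.131, 0.043], 0.67)]
tube_red [([0.381, 0.15, 0.012], 0.62)]
```

View pics/scene0.png

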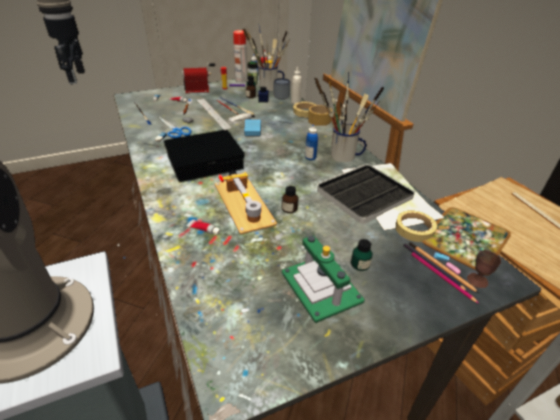

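View pics/top0.png

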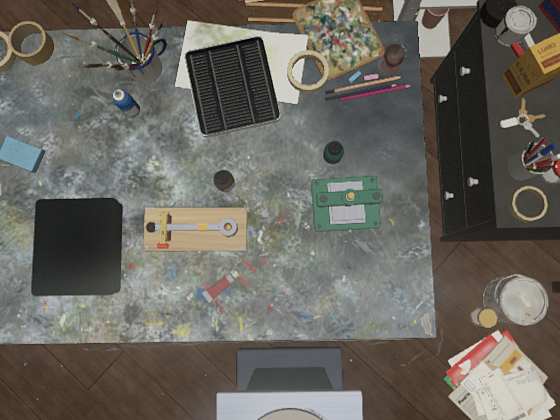

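The cradle is at left, with its y axis roughly along world +y. In the top view the boss is at (228,227), the ball at (151,228), the knob at (163,245) and the spindle at (351,197). I'll enlarge both areas to get finer pixel positions.

```bash
cat > h.py <<'E'
import numpy as np
def ray(p,u,v,z):
    K,T=p["intrinsics"],p["pose"]; d=T[:3,:3]@np.linalg.solve(K,[u,v,1]); o=T[:3,3]
    return o+d*(z-o[2])/d[2]
def proj(p,P):
    T=p["pose"]; c=T[:3,:3].T@(np.array(P)-T[:3,3]); q=p["intrinsics"]@c; return q[:2]/q[2]
E
python3 - <<'E'
from station import bot
from h import *
import cv2
p=bot.read_camera("top"); im=p["color"][:,:,::-1]
a=cv2.resize(im[195:262,135:255],None,fx=6,fy=6,interpolation=cv2.INTER_CUBIC)[:, :720]
b=cv2.resize(im[165:240,305:390],None,fx=6,fy=6,interpolation=cv2.INTER_CUBIC)
cv2.imwrite("pics/ca.png",a); cv2.imwrite("pics/cb.png",b)
for n,u,v,z in [("boss",228,227,.054),("ball",151,228,.042),("knob",163,245,.053),("band",202,227,.048),("tip",351,197,.118)]: print(n,ray(p,u,v,z).round(4))
E
```

```text
boss [0.5092 0.1248 0.054 ]
ball [0.5117 0.298  0.042 ]
knob [0.4724 0.2679 0.053 ]
band [0.511  0.1831 0.048 ]
tip [ 0.5596 -0.1393  0.118 ]
```

View pics/ca.png

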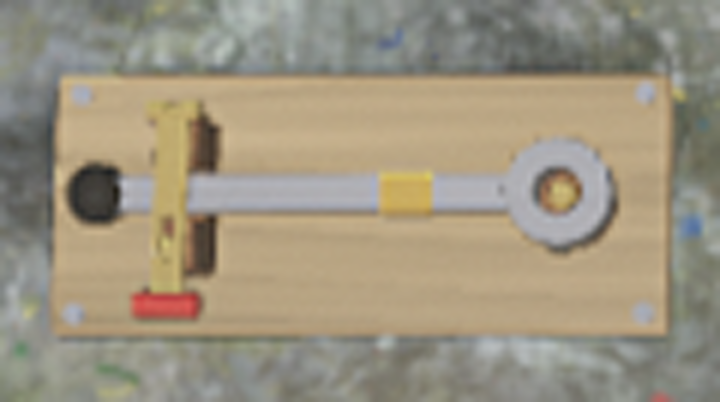

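View pics/cb.png

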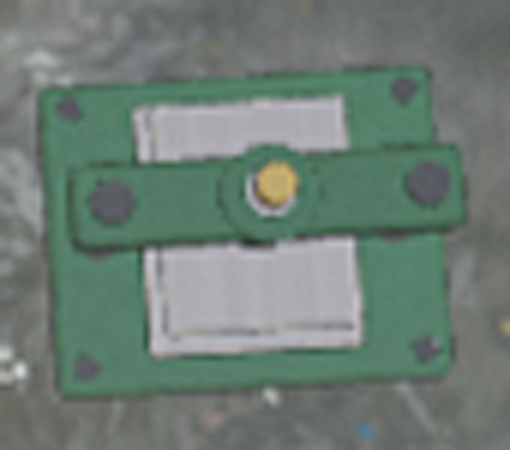

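```bash
cat >> h.py <<'E'
from scipy.spatial.transform import Rotation as R
def plan(o,P,yaw):
    "shift rows (units) and turn (units) to TCP P with tool y at azimuth yaw (mod pi), tool down"
    w=np.array(o["tool_rot"]); r=R.from_quat(w[[1,2,3,0]]).as_matrix()
    s=r.T@(np.array(P)-o["eef_pos"])/.2
    az=np.arctan2(r[1,1],r[0,1]); d=(yaw-az+np.pi/2)%np.pi-np.pi/2
    print("shift",s.round(3),"turn",round(-d/2/np.pi,4),"(deg world %.1f)"%np.degrees(d), "tilt %.2f"%np.degrees(np.arccos(-r[2,2])))
E
python3 - <<'E'
from station import bot
from h import *
p=bot.read_camera("top")
b,ba,k,ban=[ray(p,*x) for x in [(227.8,226.6,.054),(150.4,226.8,.042),(162.2,245.4,.053),(202.3,227,.048)]]
t=ray(p,350.8,195.2,.118); print(b,ba,k,ban,t)
d=(ba-b)[:2]; print("len",np.hypot(*d)); d/=np.linalg.norm(d); yaw=np.arctan2(d[1],d[0]); print(np.degrees(yaw))
x=np.array([d[1],-d[0]])
K=b[:2]+.142*d-.042*x; print("knob model",K,"hinge",b[:2]+.142*d+.03*x,"bal",b[:2]+.0566*d)
q=bot.read_camera("scene")
for n,P in [("knob",[*k[:2],.053]),("tip",t),("boss",b)]: print(n,proj(q,P))
plan(bot.get_obs(),[*K,.12],yaw)
E
```

```text
[0.51009932 0.12522126 0.054     ] [0.51444649 0.2993616  0.042     ] [0.47158762 0.26967987 0.053     ] [0.51101662 0.18241077 0.048     ] [ 0.56343167 -0.1390688   0.118     ]
len 0.1741945898508485
88.56998938230761
knob model [0.47165612 0.26822518] hinge [0.5436337  0.26642837] bal [0.51151182 0.18180364]
knob [220.997197   179.00725791]
tip [326.34094169 247.89514848]
boss [253.02069624 204.8667911 ]
shift [-1.933 -1.471  0.409] turn -0.0375 (deg world 13.5) tilt 0.00
```

Emit:
apply_moves:
  deltas:
    - [0.3, [-1.0, -0.75, 0.2], -0.0375]
    - [0.3, [-1.0, -0.75, 0.2], -0.0375]
    - [0.3, [-1.0, -0.75, 0.2], -0.0375]
    - [0.3, [-1.0, -0.75, 0.2], -0.0375]
    - [0.3, [-1.0, -0.75, 0.2], -0.0375]
    - [0.3, [-1.0, -0.75, 0.2], -0.0375]
    - [0.3, [-1.0, -0.75, 0.2], -0.0375]
    - [0.3, [-1.0, -0.75, 0.2], -0.0375]
  squeeze: 40

```text
t: 2.25
eef_pos: [0.3277, 0.4571, 0.1623]
tool_rot: [-0.0, 0.012, 1.0, 0.001]
contact_force: [-0.4, 1.3, 0.2]
gripper_width: 0.7
grasp_force: 0.0
```

Run:
```python
from station import bot
from h import *
o=bot.get_obs(); print(o["t"],o["eef_pos"])
plan(o,[.4717,.2685,.12],np.radians(88.6))
```

```text
2.25 [0.32770631 0.45714918 0.16228471]
shift [-0.742 -0.926  0.21 ] turn 0.0001 (deg world -0.0) tilt 0.08
```

Emit:
apply_moves:
  deltas:
    - [0.3, [-0.74, -0.925, 0.21], 0]
    - [0.3, [-0.74, -0.925, 0.21], 0]
    - [0.3, [-0.74, -0.925, 0.21], 0]
    - [0.3, [-0.74, -0.925, 0.21], 0]
    - [0.3, [-0.74, -0.925, 0.21], 0]
    - [0.3, [-0.74, -0.925, 0.21], 0]
    - [0.3, [-0.74, -0.925, 0.21], 0]
    - [0.3, [-0.74, -0.925, 0.21], 0]

```text
t: 3.05
eef_pos: [0.4709, 0.2699, 0.1201]
tool_rot: [-0.0, 0.011, 1.0, 0.001]
contact_force: [0.6, 0.0, 0.3]
gripper_width: 0.696
grasp_force: 0.0
```

Run:
```python
from station import bot
from h import *
import cv2
o=bot.get_obs(); p=bot.read_camera("wrist"); print(o["eef_pos"])
cv2.imwrite("pics/w1.png",p["color"][:,:,::-1])
print(p["intrinsics"].round(1).tolist(),np.array(p["hand_eye"]).round(3).tolist())
plan(o,[.4717,.2685,.036],np.radians(88.6))
K=p["intrinsics"];H=np.array(p["hand_eye"]);w=np.array(o["tool_rot"]);r=R.from_quat(w[[1,2,3,0]]).as_matrix()
def fp(P):
    c=H[:3,:3].T@(r.T@(np.array(P)-o["eef_pos"])-H[:3,3]); a=np.arctan2(np.hypot(*c[:2]),c[2]); u=c[:2]/np.hypot(*c[:2])*a*K[0,0]; return (u+K[:2,2]).round(1)
print("knob",fp([.4717,.2685,.053]),"bal",fp([.5115,.1818,.048]))
```

```text
[0.47088074 0.2698615  0.12011332]
[[325.2, 0.0, 281.1], [0.0, 325.2, 213.0], [0.0, 0.0, 1.0]] [[-0.0, -0.959, -0.284, 0.072], [1.0, -0.0, 0.001, 0.0], [-0.001, -0.284, 0.959, -0.171], [0.0, 0.0, 0.0, 1.0]]
shift [-0.004 -0.007  0.421] turn 0.0005 (deg world -0.2) tilt 0.08
knob [278.9 215.7] bal [178.3 260.7]
```

View pics/w1.png

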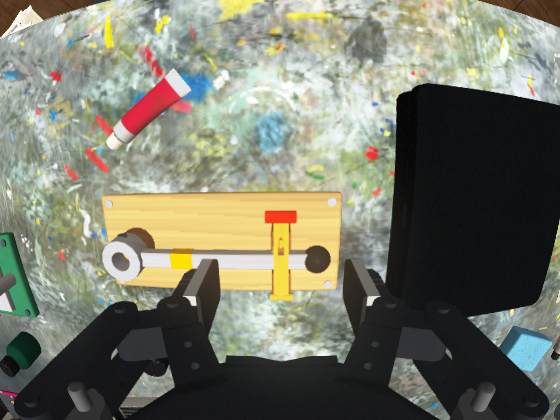

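The wrist view shows the knob at (280,217) and the band at (181,259), within about 3 px of prediction. Next I descend and pinch the knob.

Emit:
apply_moves:
  deltas:
    - [0.3, [0, 0, 0.2], 0]
    - [0.3, [0, 0, 0.38], 0]
    - [0.3, [0, 0, 0.42], 0]
    - [0.3, [0, 0, 0.42], 0]
    - [0.9, [0, 0, 0.42], 0]
    - [0.9, [0, 0, 0.42], 0]
    - [0.9, [0, 0, 0.42], 0]
    - [0.9, [0, 0, 0.42], 0]
    - [0.9, [0, 0, 0.42], 0]
    - [0.9, [0, 0, 0.42], 0]
  squeeze: 25

```text
t: 4.1
eef_pos: [0.472, 0.267, 0.0361]
tool_rot: [0.0, 0.013, 1.0, 0.0]
contact_force: [0.1, -0.0, 0.8]
gripper_width: 0.094
grasp_force: 0.0
```

Run:
```python
from station import bot
from h import *
import cv2
o=bot.get_obs(); p=bot.read_camera("wrist"); print(o["eef_pos"],o["gripper_width"],o["grasp_force"])
s=bot.read_camera("scene")["color"][140:260,170:320]
s=cv2.resize(s,None,fx=3.5,fy=3.5,interpolation=cv2.INTER_CUBIC)
w=p["color"][100:420]
W=np.zeros((580,800,3),np.uint8); s=s[:420,:400]; W[:s.shape[0],:s.shape[1]]=s
w=cv2.resize(w[:,130:430],(400,427)); W[:427,400:]=w
cv2.imwrite("pics/m2.png",W[:430,:,::-1])
```

```text
[0.47202055 0.26699979 0.03610779] 0.09392318901595922 0.0
```

View pics/m2.png

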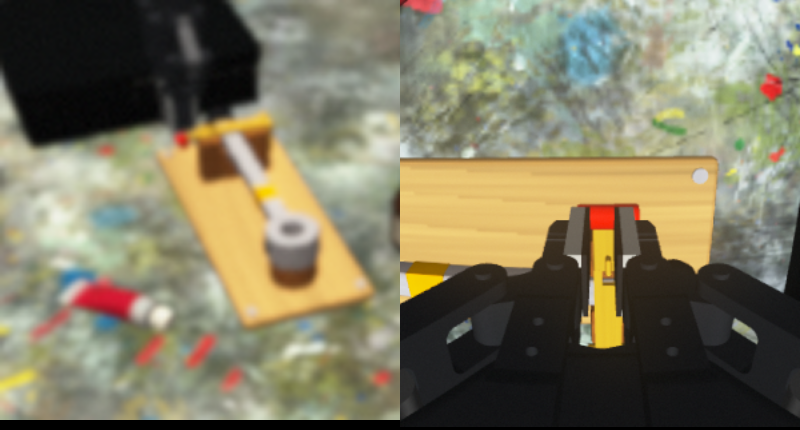

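```bash
cat >> h.py <<'E'
def wp(p,o,P):
    K=p["intrinsics"];H=np.array(p["hand_eye"]);w=np.array(o["tool_rot"]);r=R.from_quat(w[[1,2,3,0]]).as_matrix()
    c=H[:3,:3].T@(r.T@(np.array(P)-o["eef_pos"])-H[:3,3]); h=np.hypot(*c[:2]); return (c[:2]/h*np.arctan2(h,c[2])*K[0,0]+K[:2,2]).round(1)
E
python3 - <<'E'
from station import bot
from h import *
import cv2
o=bot.get_obs(); p=bot.read_camera("wrist")
for n,P in [("TCP",o["eef_pos"]),("grasp",o["eef_pos"]+[0,0,.019]),("grasp L",o["eef_pos"]+[0,0.012,.019]),("knob0",[.4717,.2685,.053])]+[("knob%.1f"%t,[.5436-.072*np.cos(t),.2675,.053+.072*np.sin(t)]) for t in (.1,.3,.5,.7)]: print(n,wp(p,o,P))
hs=cv2.cvtColor(p["color"],cv2.COLOR_RGB2HSV); m=((hs[...,0]<6)|(hs[...,0]>174))&(hs[...,1]>180)&(hs[...,2]>120); m=m[200:330,230:340]
v,u=np.nonzero(m); print("red",u.min()+230,u.max()+230,v.min()+200,v.max()+200)
cv2.imwrite("pics/w3.png",cv2.resize(p["color"][220:400,200:370],None,fx=3.3,fy=3.3,interpolation=cv2.INTER_CUBIC)[:,:,::-1])
E
```

```text
TCP [280.8 248.6]
grasp [280.8 262.9]
grasp L [304.  262.3]
knob0 [283.7 260.9]
knob0.1 [281.8 267.4]
knob0.3 [282.1 286.1]
knob0.5 [282.5 311.8]
knob0.7 [283.1 343. ]
red 266 309 254 271
```

View pics/w3.png

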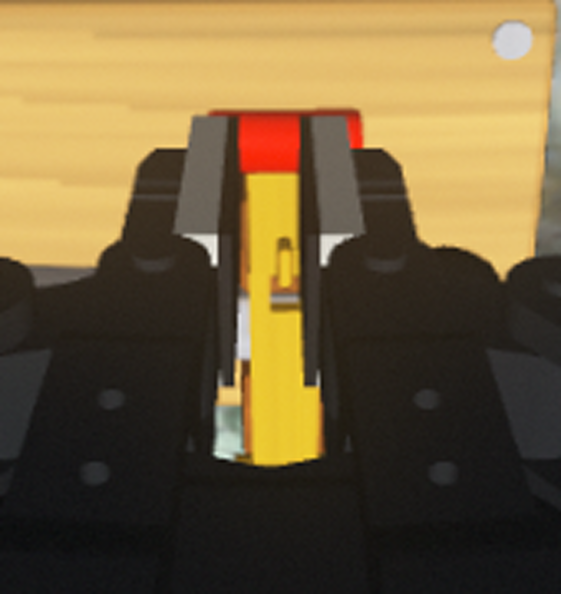

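The wrist crop shows the knob at about (286,262), as predicted, but the fingers at 8 mm overlap it from above. They closed over the knob, so their physical tips sit higher than the TCP reading suggests. I'll reopen, go 18 mm lower (still clear of the board) and close again.

Emit:
apply_moves:
  deltas:
    - [0.3, [0, 0, 0], 0]
    - [0.3, [0, 0, 0], 0]
    - [0.3, [0, 0, 0], 0]
    - [0.3, [0, 0, 0.05], 0]
    - [0.3, [0, 0, 0.09], 0]
    - [0.3, [0, 0, 0.09], 0]
    - [0.85, [0, 0, 0.09], 0]
    - [0.85, [0, 0, 0.09], 0]
    - [0.85, [0, 0, 0.09], 0]
    - [0.85, [0, 0, 0.09], 0]
    - [0.85, [0, 0, 0.09], 0]
    - [0.85, [0, 0, 0.09], 0]

```text
t: 5.45
eef_pos: [0.4721, 0.2693, 0.0184]
tool_rot: [0.001, 0.012, 1.0, 0.001]
contact_force: [-1.2, 5.1, -1.1]
gripper_width: 0.274
grasp_force: 25.5
```

Run:
```python
from station import bot
from h import *
import cv2
o=bot.get_obs(); p=bot.read_camera("wrist"); print(o["eef_pos"])
for z in (0,.01,.019,.03): print(z,wp(p,o,o["eef_pos"]+[0,0,z]))
print(wp(p,o,[.4717,.2685,.053]))
cv2.imwrite("pics/w4.png",cv2.resize(p["color"][220:400,200:370],None,fx=3.3,fy=3.3,interpolation=cv2.INTER_CUBIC)[:,:,::-1])
```

```text
[0.47208116 0.26926129 0.01844005]
0 [280.8 248.6]
0.01 [280.8 255.8]
0.019 [280.9 262.9]
0.03 [280.9 272.6]
[279.3 276.3]
```

View pics/w4.png

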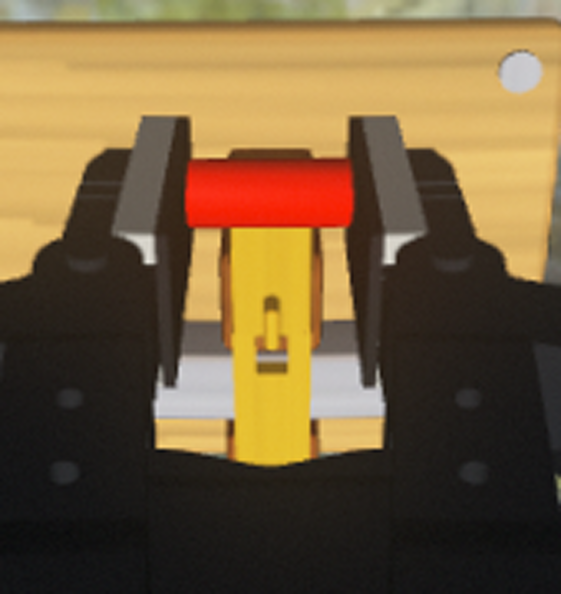

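The knob is now gripped (23 mm opening, 25 N); it sits about 35 mm above the reported TCP. I'll swing it along its arc.

Emit:
apply_moves:
  deltas:
    - [0.85, [-0.007, 0, -0.072], 0]
    - [0.85, [-0.028, 0, -0.14], 0]
    - [0.85, [-0.063, 0, -0.203], 0]
    - [0.85, [-0.109, 0, -0.258], 0]
    - [0.85, [-0.165, 0, -0.303], 0]
    - [0.85, [-0.23, 0, -0.336], 0]
    - [0.85, [-0.3, 0, -0.355], 0]
    - [0.85, [-0.37, 0, -0.36], 0]
    - [0.85, [-0.44, 0, -0.35], 0]
    - [0.85, [-0.51, 0, -0.327], 0]
    - [0.85, [-0.572, 0, -0.29], 0]
    - [0.85, [-0.572, 0, -0.29], 0]

```text
t: 6.7
eef_pos: [0.5897, 0.2673, 0.0774]
tool_rot: [0.003, 0.012, 1.0, 0.003]
contact_force: [2.7, 5.1, 5.4]
gripper_width: 0.267
grasp_force: 25.4
```

Run:
```python
from station import bot
from h import *
import cv2
o=bot.get_obs(); print(o["eef_pos"],o["grasp_force"])
p=bot.read_camera("top"); c=p["color"][170:262,110:260]
hs=cv2.cvtColor(c,cv2.COLOR_RGB2HSV); m=((hs[...,0]<6)|(hs[...,0]>174))&(hs[...,1]>150)&(hs[...,2]>100)
v,u=np.nonzero(m); print(sorted(zip(u+110,v+170))[:60])
print(proj(p,[.586,.266,.111]),proj(p,[.4717,.2685,.053]))
cv2.imwrite("pics/t5.png",cv2.resize(c,None,fx=5,fy=5,interpolation=cv2.INTER_CUBIC)[:,:,::-1])
```

```text
[0.58968579 0.26726994 0.07738338] 25.382816791534424
[(np.int64(152), np.int64(192)), (np.int64(153), np.int64(191)), (np.int64(153), np.int64(192)), (np.int64(153), np.int64(193)), (np.int64(154), np.int64(190)), (np.int64(154), np.int64(191)), (np.int64(154), np.int64(192)), (np.int64(154), np.int64(193)), (np.int64(155), np.int64(190)), (np.int64(155), np.int64(191)), (np.int64(155), np.int64(192)), (np.int64(155), np.int64(193)), (np.int64(156), np.int64(190)), (np.int64(156), np.int64(191)), (np.int64(156), np.int64(192)), (np.int64(157), np.int64(191)), (np.int64(157), np.int64(192)), (np.int64(158), np.int64(190)), (np.int64(158), np.int64(191)), (np.int64(158), np.int64(192)), (np.int64(159), np.int64(190)), (np.int64(159), np.int64(191)), (np.int64(159), np.int64(192)), (np.int64(160), np.int64(190)), (np.int64(160), np.int64(191)), (np.int64(160), np.int64(192)), (np.int64(161), np.int64(191)), (np.int64(161), np.int64(192)), (np.int64(161), np.int64(193)), (np.int64(162), np.int64(192))]
[158.19535462 189.24042956] [162.73617542 245.33859426]
```

View pics/t5.png

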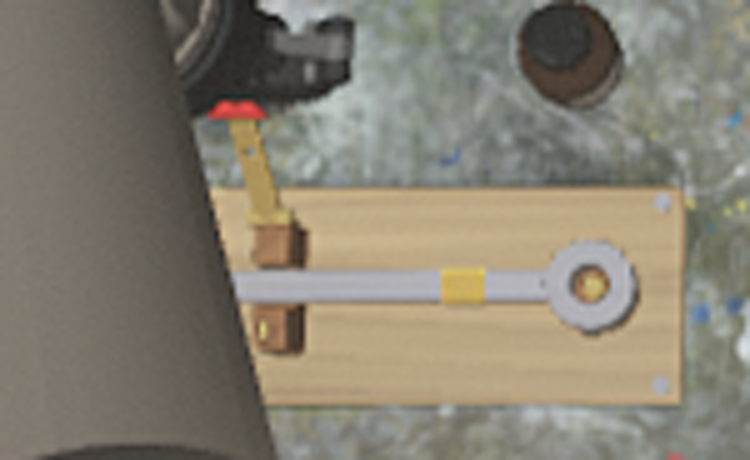

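The hasp is thrown back (knob near (157,191), about 2.2 rad) and the lever has not moved. Next I release and rise.

Emit:
apply_moves:
  deltas:
    - [0.3, [-0.572, 0, -0.29], 0]

```text
t: 6.85
eef_pos: [0.6225, 0.2643, 0.0946]
tool_rot: [-0.006, 0.01, 1.0, -0.001]
contact_force: [0.6, 1.2, -0.5]
gripper_width: 0.425
grasp_force: 0.0
```

Run:
```python
from station import bot
from h import *
o=bot.get_obs(); print(o["eef_pos"],o["gripper_width"],o["q"].round(2) if hasattr(o["q"],"round") else o["q"])
```

```text
[0.622481   0.26425755 0.09462811] 0.4246285637831983 [-0.57  0.59  0.11  1.64 -0.08  0.93  1.13]
```

That row repeated the old offsets by mistake, so the tool moved a little further +x and up while opening; nothing was hit. Now I rise.

Emit:
apply_moves:
  deltas:
    - [0.3, [0, 0, 0], 0]
    - [0.3, [0, 0, -0.2], 0]
    - [0.3, [0, 0, -0.35], 0]
    - [0.3, [0, 0, -0.35], 0]
    - [0.3, [0, 0, -0.35], 0]

```text
t: 7.35
eef_pos: [0.6313, 0.2628, 0.1693]
tool_rot: [0.001, 0.013, 1.0, 0.0]
contact_force: [-0.5, 0.1, -0.7]
gripper_width: 0.699
grasp_force: 0.0
```

Run:
```python
from station import bot
from h import *
o=bot.get_obs(); print(o["eef_pos"],o["q"][6])
plan(o,[.5115,.182,.12],np.radians(-1.4))
p=bot.read_camera("wrist")
for n in ["hasp_knob","lever_balance","hasp_hinge"]: print(n,[(np.round(d["point"],3).tolist(),round(d["confidence"],2)) for d in bot.look_for(p,n)[:2]])
```

```text
[0.63128571 0.26279618 0.16934545] 1.1185711615718417
shift [ 0.589 -0.419  0.246] turn 0.2498 (deg world -89.9) tilt 0.10
hasp_knob [([0.573, 0.263, 0.103], 0.61)]
lever_balance [([0.575, 0.269, 0.101], 0.71), ([0.569, -0.076, 0.014], 0.45)]
hasp_hinge [([0.574, 0.272, 0.108], 0.55), ([0.57, -0.077, 0.012], 0.46)]
```

Emit:
apply_moves:
  deltas:
    - [0.3, [0.589, -0.419, 0], 0.25]
    - [0.3, [0.589, -0.419, 0], 0.25]
    - [0.3, [0.589, -0.419, 0], 0.25]
    - [0.3, [0.589, -0.419, 0], 0.25]
    - [0.3, [0.589, -0.419, 0], 0.25]
    - [0.3, [0.589, -0.419, 0], 0.25]
    - [0.3, [0.589, -0.419, 0], 0.25]
    - [0.3, [0.589, -0.419, 0.1], 0.25]
    - [0.3, [0.589, -0.419, 0.246], 0.25]
    - [0.3, [0.589, -0.419, 0.246], 0.25]
    - [0.3, [0.589, -0.419, 0.246], 0.25]
    - [0.3, [0.589, -0.419, 0.246], 0.25]

```text
t: 8.75
eef_pos: [0.5103, 0.182, 0.1183]
tool_rot: [-0.0, 0.716, 0.698, -0.001]
contact_force: [0.4, 0.1, -0.4]
gripper_width: 0.7
grasp_force: 0.0
```

Run:
```python
from station import bot
from h import *
import cv2
o=bot.get_obs(); print(o["eef_pos"],o["q"][6])
plan(o,[.5115,.182,.006],np.radians(-1.4))
p=bot.read_camera("wrist")
print("pred band",wp(p,o,[.5115,.182,.048]),"boss",wp(p,o,[.5101,.1252,.054]),"knob2.2",wp(p,o,[.586,.2655,.111]))
cv2.imwrite("pics/w6.png",p["color"][:,:,::-1])
```

```text
[0.51030477 0.18196945 0.11834314] -0.2755729092233929
shift [0.001 0.007 0.562] turn -0.0002 (deg world 0.1) tilt 0.12
pred band [282.2 214.1] boss [282.2 282.5] knob2.2 [410.1 101.8]
```

View pics/w6.png

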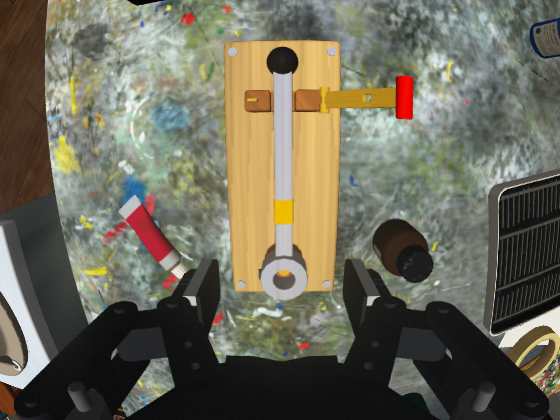

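The band is at (284,212) and the boss at (284,278), both matching prediction. The bottle and tube are clear of the fingers, so I descend.

Emit:
apply_moves:
  deltas:
    - [0.4, [0, 0.007, 0.2], 0]
    - [0.4, [0, 0.007, 0.4], 0]
    - [0.4, [0, 0.007, 0.5], 0]
    - [0.4, [0, 0.007, 0.5], 0]
    - [0.4, [0, 0.007, 0.53], 0]
    - [0.4, [0, 0.007, 0.55], 0]
    - [0.4, [0, 0.007, 0.55], 0]

```text
t: 9.5
eef_pos: [0.5129, 0.1825, 0.0099]
tool_rot: [0.0, 0.716, 0.698, 0.001]
contact_force: [0.4, -0.7, -0.4]
gripper_width: 0.602
grasp_force: 0.0
```

Emit:
apply_moves:
  deltas:
    - [0.9, [0, 0, 0], 0]
    - [0.9, [0, 0, 0], 0]
    - [0.9, [0, 0, 0], 0]
    - [0.9, [0, 0, 0], 0]
    - [0.9, [0, 0, 0], 0]
    - [0.9, [0, 0, 0], 0]
    - [0.9, [0, 0, 0], 0]
  squeeze: 70

```text
t: 10.2
eef_pos: [0.5127, 0.1824, 0.0101]
tool_rot: [-0.0, 0.716, 0.698, 0.0]
contact_force: [-1.6, 0.4, 5.7]
gripper_width: 0.136
grasp_force: 69.1
```

The opening reads 11.6 mm where the bar is 14 mm, with an upward force of 6 N, so the pads may hold only its upper edge. I'll regrip 6 mm lower.

Emit:
apply_moves:
  deltas:
    - [0.5, [0, 0, 0], 0]
    - [0.5, [0, 0, 0], 0]
    - [0.5, [0, 0, 0.03], 0]
    - [0.5, [0, 0, 0.03], 0]
    - [0.9, [0, 0, 0.03], 0]
    - [0.9, [0, 0, 0.03], 0]
    - [0.9, [0, 0, 0.03], 0]
    - [0.9, [0, 0, 0.03], 0]
    - [0.9, [0, 0, 0.03], 0]
    - [0.9, [0, 0, 0.03], 0]

```text
t: 11.2
eef_pos: [0.5125, 0.1821, 0.0034]
tool_rot: [0.0, 0.716, 0.698, 0.0]
contact_force: [0.0, -1.5, 2.9]
gripper_width: 0.144
grasp_force: 69.3
```

Emit:
apply_moves:
  deltas:
    - [0.9, [0, 0, -0.05], 0]
    - [0.9, [0, 0, -0.1], 0]
    - [0.9, [0, 0, -0.15], 0]
    - [0.9, [0, 0, -0.2], 0]
    - [0.9, [0, 0, -0.3], 0]
    - [0.9, [0, 0, -0.4], 0]
    - [0.9, [0, 0, -0.5], 0]
    - [0.9, [0, 0, -0.6], 0]
    - [0.9, [0, 0, -0.7], 0]
    - [0.9, [0, 0, -0.7], 0]
    - [0.9, [0, 0, -0.7], 0]

```text
t: 12.3
eef_pos: [0.5122, 0.1823, 0.1434]
tool_rot: [-0.0, 0.716, 0.698, 0.0]
contact_force: [-0.2, -0.4, -3.4]
gripper_width: 0.141
grasp_force: 68.7
```

Run:
```python
from station import bot
from h import *
import cv2
o=bot.get_obs(); print(o["eef_pos"],o["contact_force"],o["gripper_width"])
p=bot.read_camera("wrist")
e=np.array(o["eef_pos"])
# expected boss hole top & ball relative to TCP if rigidly lifted
off=np.array([.5125,.1821,.0034])
for n,P in [("ball",[.5144,.2994,.042]),("boss top",[.5101,.1252,.054]),("band",[.5115,.182,.048])]: print(n,wp(p,o,np.array(P)-off+e))
for n in ["lever","lever_balance","lever_bore"]: print(n,[(np.round(d["point"],3).tolist(),round(d["confidence"],2)) for d in bot.look_for(p,n)[:2]])
g=cv2.cvtColor(p["color"],cv2.COLOR_RGB2HSV)
m=(g[...,0]>20)&(g[...,0]<32)&(g[...,1]>200)&(g[...,2]>150); n,l,s,c=cv2.connectedComponentsWithStats(m.astype(np.uint8))
print([(s[i].tolist(),c[i].round(1).tolist()) for i in range(1,n) if s[i][4]>60])
# dark ball
m=(p["color"].max(2)<70).astype(np.uint8)[:200]; n,l,s,c=cv2.connectedComponentsWithStats(m)
print([(s[i].tolist(),c[i].round(1).tolist()) for i in range(1,n) if s[i][4]>150])
cv2.imwrite("pics/w7.png",p["color"][:,:,::-1])
```

```text
[0.51219268 0.18228213 0.14342368] [-0.23138006 -0.35080841 -3.44023739] 0.14096754716758036
ball [277.4  13.3]
boss top [278.4 386.4]
band [277.9 288.8]
lever [([0.514, 0.238, 0.19], 0.58)]
lever_balance [([0.385, 0.15, 0.016], 0.7), ([0.513, 0.239, 0.19], 0.56)]
lever_bore [([0.513, 0.241, 0.19], 0.7)]
[([318, 91, 61, 23, 920], [348.3, 100.8]), ([268, 266, 28, 37, 1019], [281.3, 283.8])]
[([0, 0, 20, 37, 469], [7.7, 14.1]), ([0, 0, 58, 200, 4258], [24.7, 105.3]), ([117, 0, 129, 14, 797], [167.4, 3.7]), ([252, 0, 58, 38, 1870], [281.0, 16.5]), ([514, 19, 46, 42, 721], [543.0, 39.9]), ([485, 168, 75, 32, 1382], [527.3, 187.8]), ([34, 186, 33, 14, 231], [53.9, 195.1])]
```

The lever is lifted (3.4 N weight) and looks level: the ball and band pixels are within about 5 px of a rigid lift. Now I carry it to the press.

Emit:
apply_moves:
  deltas:
    - [0.9, [-0.05, 0.01, 0], 0]
    - [0.9, [-0.13, 0.03, 0], 0]
    - [0.9, [-0.23, 0.05, 0], 0]
    - [0.9, [-0.33, 0.075, 0], 0]
    - [0.9, [-0.43, 0.1, 0], 0]
    - [0.9, [-0.53, 0.12, 0], 0]
    - [0.9, [-0.63, 0.145, 0], 0]
    - [0.9, [-0.73, 0.167, 0], 0]
    - [0.9, [-0.83, 0.19, 0], 0]
    - [0.9, [-0.92, 0.21, 0], 0]
    - [0.9, [-0.97, 0.22, 0], 0]
    - [0.9, [-1.0, 0.23, 0], 0]

```text
t: 13.7
eef_pos: [0.553, -0.0205, 0.143]
tool_rot: [-0.0, 0.717, 0.697, -0.0]
contact_force: [0.2, 0.4, -3.4]
gripper_width: 0.143
grasp_force: 68.6
```

Emit:
apply_moves:
  deltas:
    - [0.9, [-0.05, 0.01, 0], 0]
    - [0.9, [-0.12, 0.03, 0.02], 0]
    - [0.9, [-0.2, 0.045, 0.04], 0]
    - [0.9, [-0.26, 0.06, 0.06], 0]
    - [0.9, [-0.3, 0.07, 0.07], 0]
    - [0.9, [-0.314, 0.071, 0.07], 0]
    - [0.9, [-0.314, 0.071, 0.07], 0]
    - [0.9, [-0.314, 0.071, 0.07], 0]

```text
t: 14.5
eef_pos: [0.566, -0.0812, 0.1294]
tool_rot: [-0.0, 0.716, 0.698, 0.0]
contact_force: [-0.3, -0.0, -4.1]
gripper_width: 0.139
grasp_force: 68.6
```

Run:
```python
from station import bot
from h import *
import cv2
o=bot.get_obs(); e=np.array(o["eef_pos"]); print(e,o["contact_force"],o["gripper_width"],o["q"][6])
off=np.array([.5125,.1821,.0034]); b=np.array([.5101,.1252,.054])-off+e; ba=np.array([.5144,.2994,.042])-off+e
print("boss est",b,"tip .5634 -.1391")
p=bot.read_camera("top"); w=bot.read_camera("wrist"); s=bot.read_camera("scene")
print("top pred boss",proj(p,b),"scene",proj(s,b), "wrist boss",wp(w,o,b),"ball",wp(w,o,ba),"tip",wp(w,o,[.5634,-.1391,.118]))
a=cv2.resize(p["color"][160:240,300:380],(400,400),interpolation=cv2.INTER_CUBIC)
c=cv2.resize(s["color"][190:290,270:370],(400,400),interpolation=cv2.INTER_CUBIC)
cv2.imwrite("pics/f8.png",np.hstack([a,c])[:,:,::-1])
```

```text
[ 0.56602995 -0.08124718  0.1293989 ] [-0.28238742 -0.03675558 -4.07493958] 0.13864155500066738 0.2574332374271912
boss est [ 0.56362995 -0.13814718  0.1799989 ] tip .5634 -.1391
top pred boss [353.94555098 189.72314208] scene [329.52977195 223.30468652] wrist boss [278.3 386.4] ball [277.6  13.3] tip [278.7 321.2]
```

View pics/f8.png

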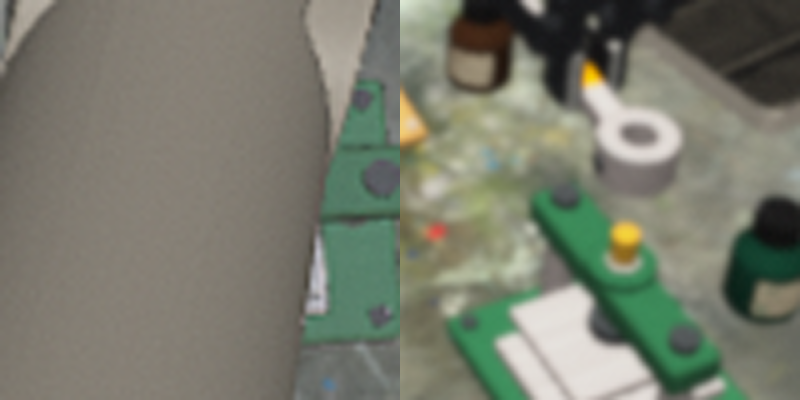

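The scene crop puts the bore at (329,223) and the spindle top at (326.5,247.5). Both are within 1 px of the projected estimates, so the bore is centred to about 2 mm and roughly 38 mm above the spindle. I'm handing in.

Emit:
apply_moves:
  deltas:
    - [0.9, [0, 0, 0], 0]
    - [0.9, [0, 0, 0], 0]
    - [0.9, [0, 0, 0], 0]
    - [0.9, [0, 0, 0], 0]
    - [0.9, [0, 0, 0], 0]

```text
t: 15.15
eef_pos: [0.5659, -0.0821, 0.1293]
tool_rot: [-0.0, 0.716, 0.698, -0.0]
contact_force: [-0.2, -0.2, -4.0]
gripper_width: 0.145
grasp_force: 68.6
```

```bash
python3 -c "
from station import bot
print(bot.hand_in())"
```

```text
the job is handed in; nothing more can be done
None
```

The job is handed in at about 15 s, with the hasp thrown back and the lever held level, its bore about 2 mm from the spindle's axis and 38 mm above its top by my measurements; no verdict was returned, and I viewed 11 pictures, one over the limit of 10.

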